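# Change the sanding sleeve on a bench spindle sander

### The arm

A 7-joint arm with a two-finger parallel gripper is mounted at the origin on the work surface. World frame = base frame: x ahead of the robot, y to its left, z up, the work surface at z = 0. Lengths are in m, angles in rad, forces in N, time in s.
With the tool pointing down it reaches from about 0.425 to 0.925 m from the base axis. Payload 6.8 kg.
Tool frame: the origin (TCP) lies at the very end of the fingers, on their centre line; the grasp point (between the pads) lies 19 mm behind it; z points along the fingers, y is the direction in which the jaws open and shut (so a half turn about z gives the same grasp; the last joint's range is limited). The gripper opens to 85 mm and grips with 20 to 120 N. Pads are 22 mm wide; open, the fingers measure 114 mm over their backs; the gripper's body (76 mm by 85 mm) begins 54 mm behind the grasp point. The pads swing forward as they close: fully open they stand 13 mm farther back than shut.
Start: joints at [1.012, 0.477, 0.022, 1.555, -0.011, 1.109, -0.083], TCP at [0.294, -0.608, 0.231] pointing down, gripper open.
Joint ranges: [-2.96, 2.96], [-0.34, 2.1], [-1.41, 1.46], [0.24, 2.44], [-1.37, 4.51], [0.17, 1.92], [-2.96, 2.96]. Speed limits (rad/s): [2.39, 2.39, 3.14, 3.14, 3.14, 3.14, 3.14].

### API

Orientations are given as a unit quaternion [w, x, y, z].
In Python, from station import bot gives the robot as it stands.
- The arm moves only by the tool move_arm, never from a script. Its argument "commands" is text: rows parted by semicolons, each of 7 numbers parted by spaces: the opening, from 0 (shut) to 1 (fully open), then the shift along the tool's x, y, z in cm, then the turn, a rotation vector about the tool's x, y, z in degrees. In form: gripper tx ty tz rx ry rz; .... A call has 1 to 12 rows; each row shifts and turns the commanded pose from where the row before left it, along the tool's axes as they then stand; what a row does not reach is not made up. A row lasts 1/12 s, in which the tool goes at most 41.7 mm and 7.16 degrees, less where a joint would pass 70% of its speed; a pose out of reach is approached as far as the arm can. A call with a gripper value outside its range is refused whole. The fingers move at their own pace and stop on an object; "force" is the grip in N (left out, the last holds). Time passes only in rows, so rows that do not move let the fingers close. It gives the time, the measured TCP pose, the force and the opening at its end, in the units of the state.
- bot.get_obs(): the state, without advancing time (a new reading comes with each control period).
- bot.read_camera(name): name is "scene" or "top"; returns a dict with "img" (420x560x3 uint8, red, green, blue), "K" (3x3 intrinsics, pixels), "distortion" ([k1, k2, p1, p2, k3] as OpenCV has them; the pictures are not rectified), "rvec" (rotation vector, rad) and "tvec" (3), from world to camera coordinates, as OpenCV has them. Camera axes: x right, y down, z forward; pixel columns grow to the right and rows downward; lengths in m; the calibration is good to about 2 mm. A picture is of the moment at which its call begins. There is no depth.
- bot.hand_in(): hands the job in, once; it reports no verdict.
The state is a dict: "t": time; "q": joint angles; "joint_vel": joint speeds; "joint_torque": joint torques, N m; "eef_pos": TCP position; "tool_rot": TCP orientation; "contact_force": force on the tool from outside, world axes, zero at the start; "torque": the same for the moment, N m; "gripper_width": opening from 0.0 (shut) to 1.0 (fully open).
Only numpy, scipy, OpenCV 4.12 (cv2) and the standard library are available. Lean on these libraries where they do the work, as an engineer would, in place of code of your own. Each camera call takes 0.05 s, during which the arm holds its last target. There are 200 camera calls.

### The job

Change the sanding sleeve: first pull the worn dark brown sleeve off the sander's drum and put it in the cardboard scrap bin. Then take the orange fresh sleeve from its sloping rest, stand it on its end on the sander's table or the bench and let go of it; take it again from above and push it fully down over the drum, until it sits flat on the sander's round table (either end up). Leave everything else on the bench where it is.

Things in the scene. Friction and masses are not known exactly. Their poses are not given: they have to be found in the camera images.
- sander: Spindle sander fixed to the bench: round grey table, 260 mm across, 12 mm high, with one upright black rubber drum at its centre: 40 mm across, straight for 62 mm above the table, then tapering in 8 mm to 28 mm, with a steel washer and a brass nut (14 mm across) up to 78 mm above the table. Origin: centre of the table's underside; z up along the drum.
- drum_foot (a point): Foot of the drum: on the drum's axis, level with the top face of the sander's round table (12 mm above the bench).
- drum_top (a point): Top of the nut on the drum's axis, 78 mm above drum_foot.
- fresh: Fresh sanding sleeve, bright orange rigid tube, open at both ends and the same both ways: 75 mm long, 52 mm outside, 43 mm bore (4.5 mm wall), about 70 g. Origin: centre of one end face; z runs along its axis towards the other end. It starts lying in the sloping rest with z pointing up the slope, 30 degrees above horizontal (origin at the lower end).
- fresh_mid (a point): Centre of the fresh sleeve, on its axis halfway along.
- worn: Worn sanding sleeve, dark brown rigid tube of the same size (75 mm long, 52 mm outside, 43 mm bore, about 70 g). Starts on the drum, standing on the sander's table. Origin: centre of its lower end face; z along its axis, up.
- worn_mid (a point): Centre of the worn sleeve, on its axis halfway along.
- rest: Wooden rest fixed to the bench: base 130 x 66 x 12 mm; on it a trough sloping 30 degrees carries the fresh sleeve from below (two rails 50 mm long, narrower than the sleeve: its sides and upper end are free); a stop 30 mm wide at the lower end reaches up to the sleeve's axis. Origin: centre of the underside, z up; the slope rises to its +x. The sleeve's middle is 75 mm above the origin.
- bin: Cardboard scrap bin, open on top, fixed to the bench: 180 x 180 mm outside, 70 mm high, 5 mm walls and floor. Origin: centre of its underside, z up. It and the rest may stand on either side.
- wood_round: Bystander: pale wooden disc, 60 mm across, 18 mm thick, lying on the sander's table behind the drum. Origin: centre of its underside.
- wrench: Bystander: dark open-ended wrench, 140 mm long, lying on the bench. Origin: near its middle, underside.
- yellow_box: Bystander: yellow box, 60 x 100 x 50 mm. Origin: centre of its underside.
- green_block: Bystander: green sanding block, 90 x 50 x 25 mm. Origin: centre of its underside.
- offcut: Bystander: wood offcut, 70 x 120 x 22 mm. Origin: centre of its underside.
- small_a: Bystander: thin reddish sanding sleeve standing upright, 32 mm across, 60 mm high. Origin: centre of its underside.
- small_b: Bystander: thin reddish sanding sleeve standing upright, 26 mm across, 50 mm high. Origin: centre of its underside.
- jar: Bystander: amber jar with a steel lid, 60 mm across, 90 mm high. Origin: centre of its underside.
Not all that is in view belongs to the job. Leave any green look-alike of the worn alone. Of the things shaped like the fresh, the orange one is meant.

How it is judged:
By the outcome, as a careful person would: the job done as asked, in the order asked, and still so for the second after the job is handed in, with the robot touching nothing.
It also fails if it takes over 67 s, if anything falls off the work surface, if the arm or the gripper's body presses on something with over 40 N, if the wrist force passes 120 N, or if a joint passes its speed limit or range.

## Working session

There is one attempt and no reset: what is moved stays moved. The work goes in short steps, Python scripts to look and compute and a tool call to move; the robot and the scene stay as the last step left them, time stands still between calls to the robot, and variables do not carry over. Pictures are saved under pics/ and viewed, about 8 in all and at most 12, crops included, and the job is handed in when it is done.

Besides the shell and the picture viewer there is one more tool, called after "Call:" as name(argument=value, ...), one argument or row to a line, values as JSON. move_arm: Moves the arm, as the interface text tells. Its arguments: {"type":"object","properties":{"commands":{"type":"string"},"force":{"type":"number"}},"required":["commands"]}

```bash
mkdir -p pics; ls
cat > h.py <<'E'
import numpy as np, cv2
from station import bot
def cam(n):
    c=bot.read_camera(n); c={k:np.array(v) for k,v in c.items()}; return c
def ray(c,uv):
    p=cv2.undistortPoints(np.array([[uv]],float),c['K'].astype(float),c['distortion'].astype(float))[0,0]
    R=cv2.Rodrigues(c['rvec'].astype(float))[0]; o=-R.T@c['tvec'].ravel()
    d=R.T@np.array([p[0],p[1],1]); return o,d/np.linalg.norm(d)
def onz(c,uv,z):
    o,d=ray(c,uv); return o+d*(z-o[2])/d[2]
def proj(c,P):
    return cv2.projectPoints(np.array(P,float).reshape(-1,3),c['rvec'].astype(float),c['tvec'].astype(float),c['K'].astype(float),c['distortion'].astype(float))[0].reshape(-1,2)
def tri(c1,u1,c2,u2):
    o1,d1=ray(c1,u1);o2,d2=ray(c2,u2)
    A=np.c_[d1,-d2]; s=np.linalg.lstsq(A,o2-o1,rcond=None)[0]
    a=o1+s[0]*d1;b=o2+s[1]*d2; return (a+b)/2,np.linalg.norm(a-b)
def save(n,f,crop=None,s=1):
    im=n['img'] if isinstance(n,dict) else n
    if crop: x0,y0,x1,y1=crop; im=im[y0:y1,x0:x1]
    cv2.imwrite('pics/'+f,cv2.cvtColor(cv2.resize(im,None,fx=s,fy=s,interpolation=cv2.INTER_CUBIC),cv2.COLOR_RGB2BGR))
E
python3 - <<'E'
from h import *
a=cam('scene');b=cam('top')
save(a,'s0.png',s=1.4);save(b,'t0.png',s=1.4)
for c in(a,b): print(ray(c,(280,210)))
o=bot.get_obs();print({k:np.round(v,3) for k,v in o.items()})
E
```

```text
pics
(array([1.47719675, 0.61316263, 0.72855515]), array([-0.72819088, -0.44649438, -0.51998154]))
(array([0.40567312, 0.04087039, 1.00056996]), array([ 0.18445725,  0.03279952, -0.98229309]))
{'t': np.float64(0.1), 'q': array([ 1.012,  0.478,  0.022,  1.556, -0.012,  1.109, -0.083]), 'joint_vel': array([-0.001,  0.   ,  0.001, -0.003,  0.001, -0.   , -0.001]), 'joint_torque': array([ 5.0000e-03, -5.9776e+01,  1.6140e+00, -2.8195e+01,  1.3000e-02,
        5.0000e-03, -0.0000e+00]), 'eef_pos': array([ 0.294, -0.607,  0.23 ]), 'tool_rot': array([-0.001,  0.975,  0.224, -0.   ]), 'contact_force': array([ 0.351, -0.427,  0.227]), 'torque': array([ 0.026, -0.025, -0.048]), 'gripper_width': np.float64(1.001)}
```

View pics/s0.png

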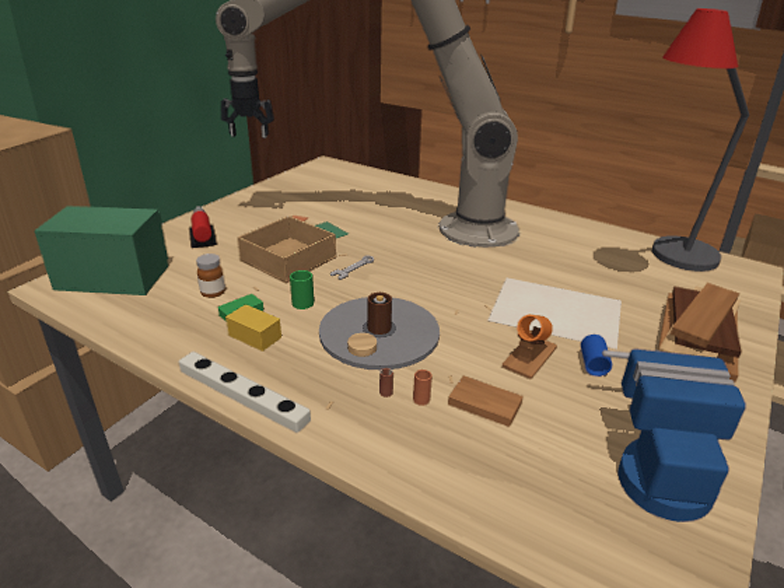

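View pics/t0.png

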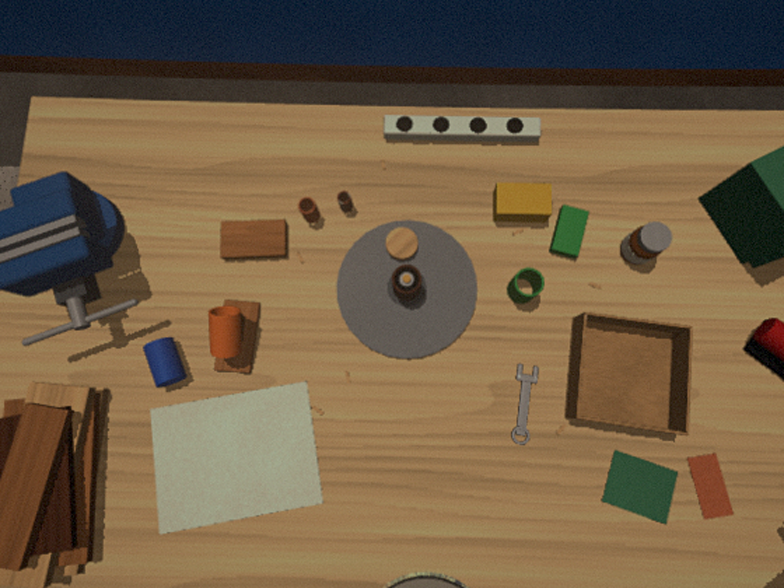

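Run:
```python
from h import *
a=cam('scene');b=cam('top')
A=cv2.resize(a['img'][205:285,345:445],(500,400),interpolation=cv2.INTER_CUBIC)
B=cv2.resize(b['img'][205:285,100:200],(500,400),interpolation=cv2.INTER_CUBIC)
C=cv2.resize(a['img'][195:265,215:325],(500,318),interpolation=cv2.INTER_CUBIC)
D=cv2.resize(b['img'][150:260,235:345],(300,300),interpolation=cv2.INTER_CUBIC)
out=np.zeros((720,1000,3),np.uint8);out[:400,:500]=A;out[:400,500:]=B;out[400:718,:500]=C;out[400:700,500:800]=D
save(cv2.resize(out,(800,576)),'c1.png')
np.savez('base.npz',a=a['img'],b=b['img'])
# table
def comps(c,lo,hi,name,minA=60):
    hsv=cv2.cvtColor(c['img'],cv2.COLOR_RGB2HSV)
    m=cv2.inRange(hsv,lo,hi)
    n,l,s,ce=cv2.connectedComponentsWithStats(m)
    for i in range(1,n):
        if s[i,4]>minA:
            cn=max(cv2.findContours((l==i).astype(np.uint8),0,2)[0],key=cv2.contourArea)
            print(name,s[i],ce[i].round(1),'hullrect',[np.round(v,1) for v in cv2.minAreaRect(cn)] )
for c,n in((a,'scene'),(b,'top')):
    comps(c,(5,170,80),(16,255,255),n+' orange')
    comps(c,(0,0,60),(179,40,130),n+' grey',800)
print(b['img'][230,260],b['img'][237,160],b['img'][205,290])
```

```text
scene orange [141 191  17  10 101] [149.4 195.8] hullrect [array([149.4, 195.9]), array([ 8.1, 16.4]), np.float64(81.9)]
scene orange [370 225  24  19 294] [381.1 234.3] hullrect [array([381.5, 234. ]), array([18., 23.]), np.float64(90.0)]
scene grey [ 440    0  104   21 1250] [494.1   6.4] hullrect [array([491.5,  10. ]), array([ 20., 103.]), np.float64(90.0)]
scene grey [ 228  213   86   51 2765] [271.9 238.7] hullrect [array([270.5, 238. ]), array([50., 85.]), np.float64(90.0)]
scene grey [  80  287  288  133 6835] [199.5 360.9] hullrect [array([217.7, 382.6]), array([296.8,  81.1]), np.float64(28.8)]
top orange [149 218  23  38 751] [159.8 236.4] hullrect [array([160. , 236.5]), array([37., 22.]), np.float64(90.0)]
top orange [492 324  31  46 662] [506.8 347.2] hullrect [array([506.9, 346.8]), array([45.1, 20.3]), np.float64(74.5)]
top orange [  0 333  32  57 457] [ 12.5 359. ] hullrect [array([ 10.3, 362.1]), array([31.5, 50.9]), np.float64(17.7)]
top orange [  0 386  17  20 100] [  5.7 395. ] hullrect [array([  8. , 395.5]), array([16., 19.]), np.float64(0.0)]
top grey [ 241  158   99   98 5746] [290.8 210.2] hullrect [array([290. , 206.5]), array([97., 98.]), np.float64(90.0)]
[93 85 81] [145  67  28] [37 32 34]
```

View pics/c1.png

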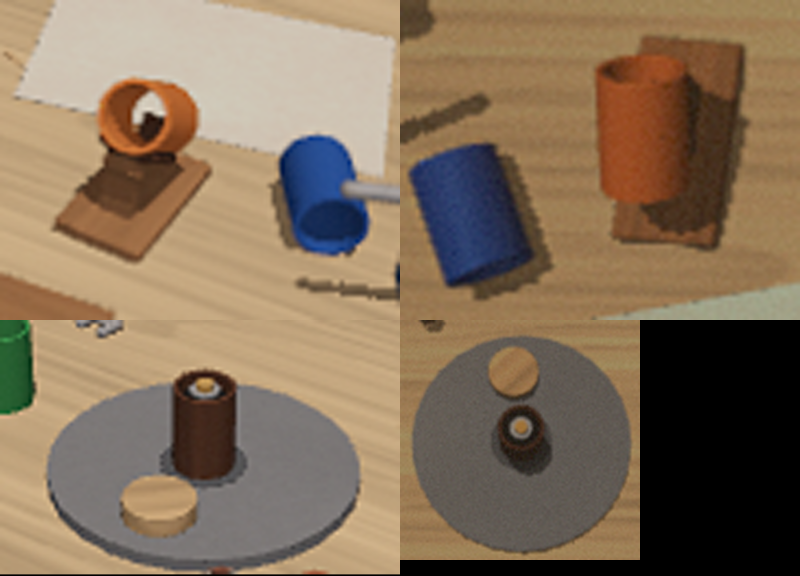

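Run:
```python
from h import *
a=cam('scene');b=cam('top')
def circ(P):
    A=np.c_[2*P[:,:2],np.ones(len(P))]; s=np.linalg.lstsq(A,(P[:,:2]**2).sum(1),rcond=None)[0]
    return s[:2],np.sqrt(s[2]+s[0]**2+s[1]**2)
h=cv2.cvtColor(b['img'],cv2.COLOR_RGB2HSV);m=cv2.inRange(h,(0,0,60),(179,40,130));m[:150]=0;m[265:]=0;m[:,:235]=0;m[:,345:]=0
cn=max(cv2.findContours(m,0,1)[0],key=cv2.contourArea);cn=cv2.convexHull(cn)[:,0]
print('table',circ(np.array([onz(b,p+0.,.012) for p in cn])))
h2=cv2.cvtColor(a['img'],cv2.COLOR_RGB2HSV);
def brass(c,h,box):
    x0,y0,x1,y1=box
    m=cv2.inRange(h[y0:y1,x0:x1],(12,110,110),(30,255,255));ys,xs=np.nonzero(m);return (xs.mean()+x0,ys.mean()+y0),len(xs)
nb=brass(b,h,(282,192,299,206));na=brass(a,h2,(260,205,285,220))
print(nb,na,'nut top',onz(b,nb[0],.09),onz(a,na[0],.09),tri(a,na[0],b,nb[0]))
C=np.array([onz(b,p,.012) for p in[(161.2,214.5),(186.3,215.5),(179.5,266.2),(153.2,265)]])
print('rest',C.round(3),C.mean(0),[np.linalg.norm(C[i]-C[i-1]).round(4) for i in range(4)])
d=(C[0]+C[1]-C[2]-C[3]);print('yaw',np.degrees(np.arctan2(d[1],d[0])))
# orange sleeve silhouette
m=cv2.inRange(h,(5,170,80),(16,255,255));m[:,:140]=0;m[:,200:]=0
ys,xs=np.nonzero(m);cc=(xs.mean(),ys.mean());print('fresh',onz(b,cc,.075))
ma=cv2.inRange(h2,(5,150,60),(18,255,255));ma[:215]=0;ma[250:]=0;ma[:,:360]=0;ma[:,400:]=0
cn=np.vstack(cv2.findContours(ma,0,2)[0]);x,y,w,hh=cv2.boundingRect(cn);print(x,y,w,hh,onz(a,(x+w/2-.5,y+hh/2-.5),.075),'tri',tri(a,(x+w/2-.5,y+hh/2-.5),b,cc))
# bin rim top inside corners (view px/1.4)
B=[onz(b,(u/1.4,v/1.4),.07) for u,v in[(586,314),(691,328),(689,435),(568,417)]]
print('bin',np.round(B,3),np.mean(B,0))
print('green',onz(b,(526/1.4,285/1.4),.04),'disc',onz(b,(402/1.4,243/1.4),.03))
```

```text
table (array([0.60486369, 0.04833206]), np.float64(0.12729578213909687))
((np.float64(290.0), np.float64(198.5)), 26) ((np.float64(269.90909090909093), np.float64(211.6818181818182)), 22) nut top [0.60511152 0.04832193 0.09      ] [0.60754639 0.04564228 0.09      ] (array([0.60613912, 0.0468075 , 0.08942364]), np.float64(0.003514324342907729))
rest [[0.572 0.378 0.012]
 [0.571 0.314 0.012]
 [0.442 0.321 0.012]
 [0.444 0.386 0.012]] [0.50711649 0.34969134 0.012     ] [np.float64(0.1286), np.float64(0.0644), np.float64(0.129), np.float64(0.0658)]
yaw -3.369694645263246
fresh [0.51576542 0.35291578 0.075     ]
370 225 27 25 [0.52219881 0.36144896 0.075     ] tri (array([0.51554226, 0.35726356, 0.06915245]), np.float64(0.00492608439644543))
bin [[ 0.554 -0.259  0.07 ]
 [ 0.535 -0.432  0.07 ]
 [ 0.361 -0.415  0.07 ]
 [ 0.382 -0.223  0.07 ]] [ 0.45819258 -0.33236839  0.07      ]
green [ 0.60840678 -0.16522792  0.04      ] disc [0.68359728 0.05783841 0.03      ]
```

```bash
cat > kin.py <<'E'
import numpy as np
from scipy.optimize import least_squares
from scipy.spatial.transform import Rotation as Ro
P=[(0,0,.267),(0,-90,0),(0,90,.293),(.0525,90,0),(.0775,90,.3425),(0,90,0),(.076,-90,.097)]
LO=np.array([-2.96,-.34,-1.41,.24,-1.37,.17,-2.96]);HI=np.array([2.96,2.1,1.46,2.44,4.51,1.92,2.96])
def fk0(q):
    T=np.eye(4)
    for (a,al,d),t in zip(P,q):
        ca,sa=np.cos(np.radians(al)),np.sin(np.radians(al));c,s=np.cos(t),np.sin(t)
        T=T@np.array([[c,-s,0,a],[s*ca,c*ca,-sa,-d*sa],[s*sa,c*sa,ca,d*ca],[0,0,0,1]])
    return T
E
python3 - <<'E'
from h import *; from kin import *
o=bot.get_obs();T=fk0(o['q']);print(T.round(3));w=o['tool_rot'];R=Ro.from_quat([w[1],w[2],w[3],w[0]]).as_matrix();print(R.round(3),o['eef_pos'])
c=cam('top');s=cam('scene')
d=np.array([np.cos(np.radians(-3.4)),np.sin(np.radians(-3.4)),0]);
ax=d*np.cos(np.pi/6)+[0,0,.5];up=np.array([0,0,1])-ax*.5;up/=np.linalg.norm(up);lat=np.cross(ax,up)
for m in([.507,.35,.075],[.5155,.352,.075],[.5155,.356,.070]):
    th=np.linspace(0,6.28,60);Q=[np.array(m)+sg*.0375*ax+.026*(np.cos(t)*up+np.sin(t)*lat) for sg in(-1,1) for t in th]
    for k in(c,s):
        p=proj(k,Q);print(m,p.min(0).round(1),p.max(0).round(1))
E
```

```text
[[ 0.435  0.9   -0.016  0.305]
 [ 0.9   -0.435 -0.026  0.508]
 [-0.031 -0.003 -1.     0.31 ]
 [ 0.     0.     0.     1.   ]]
[[ 0.9    0.436 -0.   ]
 [ 0.436 -0.9    0.001]
 [-0.    -0.001 -1.   ]] [ 0.29399049 -0.60741094  0.23097725]
[0.507, 0.35, 0.075] [149.6 218.4] [173.7 256.3]
[0.507, 0.35, 0.075] [367.8 223.1] [393.8 242.5]
[0.5155, 0.352, 0.075] [149.  214.9] [173.2 252.6]
[0.5155, 0.352, 0.075] [367.3 224.8] [393.5 244.2]
[0.5155, 0.356, 0.07] [148.1 215.2] [172.2 252.7]
[0.5155, 0.356, 0.07] [368.4 226.8] [394.5 246.2]
```

Call:
move_arm(
  commands="1 0 0 -0.5 0 0 6.45;1 0 0 -0.5 0 0 6.45;1 0 0 -0.5 0 0 6.45;1 0 0 -0.5 0 0 6.45;1 1.4 -2.9 0 0 0 0;1 1.4 -2.9 0 0 0 0;1 1.4 -2.9 0 0 0 0;1 1.4 -2.9 0 0 0 0;1 1.4 -2.9 0 0 0 0;1 1.4 -2.9 0 0 0 0;1 1.4 -2.9 0 0 0 0;1 1.4 -2.9 0 0 0 0",
  force=50,
)

```text
t: 1.4
eef_pos: [0.4065, -0.3741, 0.2515]
tool_rot: [0.0, 1.0, 0.0, 0.0]
contact_force: [0.8, 0.5, 0.3]
gripper_width: 1.0
```

Call:
move_arm(
  commands="1 1.65 -3.5 0 0 0 0;1 1.65 -3.5 0 0 0 0;1 1.65 -3.5 0 0 0 0;1 1.65 -3.5 0 0 0 0;1 1.65 -3.5 0 0 0 0;1 1.65 -3.5 0 0 0 0;1 1.65 -3.5 0 0 0 0;1 1.65 -3.5 0 0 0 0;1 1.65 -3.5 0 0 0 0;1 1.65 -3.5 0 0 0 0;1 1.65 -3.5 0 0 0 0;1 1.7 -3.7 0 0 0 0",
)

```text
t: 2.4
eef_pos: [0.6049, 0.0478, 0.2515]
tool_rot: [0.0, 1.0, -0.0, 0.0]
contact_force: [1.0, -0.8, 0.6]
gripper_width: 1.0
```

```bash
cat >> h.py <<'E'
from scipy.spatial.transform import Rotation as Ro
def need(tp,tR=None):
    "shift (tool cm) and turn (deg) from measured pose to target"
    o=bot.get_obs();w=o['tool_rot'];R=Ro.from_quat([w[1],w[2],w[3],w[0]])
    print('q',o['q'].round(3),'pos',o['eef_pos'].round(4),'shift cm',(R.inv().apply(np.array(tp)-o['eef_pos'])*100).round(2),end=' ')
    if tR is not None: print('turn',np.degrees((R.inv()*tR).as_rotvec()).round(2))
    else: print()
def RT(x,z):
    x=np.array(x,float);z=np.array(z,float);z/=np.linalg.norm(z);x-=z*(x@z);x/=np.linalg.norm(x)
    return Ro.from_matrix(np.c_[x,np.cross(z,x),z])
E
python3 - <<'E'
from h import *
need([.6055,.048,.055],RT([1,0,0],[0,0,-1]))
E
```

```text
q [-0.014  0.358 -0.217  1.691  0.085  1.101 -1.827] pos [0.6049 0.0478 0.2515] shift cm [ 0.05 -0.02 19.65] turn [ 0.02 -0.03 -0.02]
```

Call:
move_arm(
  commands="1 0 0 2.8 0 0 0;1 0 0 2.8 0 0 0;1 0 0 2.8 0 0 0;1 0 0 2.8 0 0 0;1 0 0 2.8 0 0 0;1 0 0 2.8 0 0 0;1 0 0 2.0 0 0 0;1 0 0 0.8 0 0 0;1 0 0 0 0 0 0;0 0 0 0 0 0 0;0 0 0 0 0 0 0;0 0 0 0 0 0 0",
  force=60,
)

```text
t: 3.4
eef_pos: [0.6056, 0.0468, 0.0571]
tool_rot: [-0.0, 1.0, 0.0, 0.002]
contact_force: [-0.6, 0.3, 1.5]
gripper_width: 0.603
```

Call:
move_arm(
  commands="0 0 0 0 0 0 0;0 0 0 0 0 0 0;0 0 0 0 0 0 0;0 0 0 -0.5 0 0 0;0 0 0 -1 0 0 0;0 0 0 -1 0 0 0;0 0 0 -1 0 0 0;0 0 0 -1 0 0 0",
)

```text
t: 4.07
eef_pos: [0.6045, 0.0465, 0.1019]
tool_rot: [0.0, 1.0, 0.0, 0.0]
contact_force: [0.1, -0.4, -1.0]
gripper_width: 0.583
```

Call:
move_arm(
  commands="0 0 0 -2.5 0 0 0;0 0 0 -2.5 0 0 0;0 0 0 -2.5 0 0 0;0 0 0 -2.5 0 0 0;0 -1.1 2.9 0 0 0 0;0 -1.1 2.9 0 0 0 0;0 -1.1 2.9 0 0 0 0;0 -1.1 2.9 0 0 0 0;0 -1.1 2.9 0 0 0 0;0 -1.1 2.9 0 0 0 0;0 -1.1 2.9 0 0 0 0;0 -1.1 2.9 0 0 0 0",
)

```text
t: 5.07
eef_pos: [0.5155, -0.1868, 0.2013]
tool_rot: [0.0, 1.0, 0.0, 0.0]
contact_force: [0.3, -1.2, -0.5]
gripper_width: 0.582
```

Call:
move_arm(
  commands="0 -1.2 2.9 0 0 0 0;0 -1.2 2.9 0 0 0 0;0 -1.2 2.9 0 0 0 0;0 -1.2 2.9 0 0 0 0;0 -1.1 2.9 0 0 0 0;0 0 0 2 0 0 0;0 0 0 2.2 0 0 0;0 0 0 2.5 0 0 0;0 0 0 2.5 0 0 0;0 0 0 2 0 0 0;0 0 0 1.5 0 0 0;0 0 0 0 0 0 0",
)

```text
t: 6.07
eef_pos: [0.4555, -0.3292, 0.071]
tool_rot: [-0.001, 1.0, 0.0, -0.002]
contact_force: [1.0, 0.6, -0.8]
gripper_width: 0.579
```

Run:
```python
from h import *
need([.46,-.332,.07],RT([1,0,0],[0,0,-1]))
a=cam('scene');b=cam('top')
save(np.hstack([cv2.resize(a['img'][90:230,100:300],(400,280)),cv2.resize(b['img'][190:330,360:560],(400,280))]),'bin.png')
```

```text
q [ 0.565  0.501 -0.064  1.948  0.047  0.699 -1.097] pos [ 0.4555 -0.3292  0.071 ] shift cm [0.45 0.28 0.1 ] turn [-0.16  0.26  0.04]
```

View pics/bin.png

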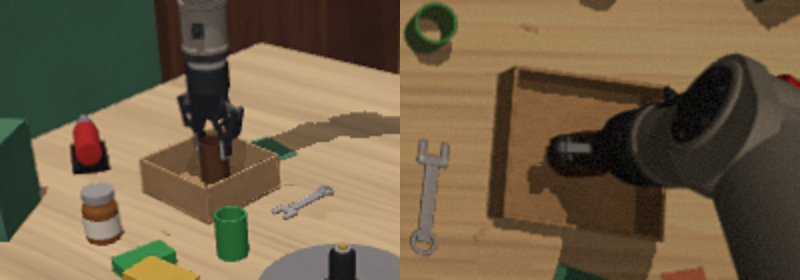

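Call:
move_arm(
  commands="0 0 0 1.0 0 0 0;0.5 0 0 0 0 0 0;0.8 0 0 0 0 0 0;1 0 0 0 0 0 0;1 0 0 0 0 0 0;1 0 0 -2 0 0 0;1 0 0 -2.5 0 0 0;1 0 0 -3 0 0 0;1 0 0 -3 0 0 0;1 0 0 -3 0 0 0;1 0 0 -3 0 0 0;1 0 0 -3 0 0 0",
)

```text
t: 7.17
eef_pos: [0.4573, -0.3304, 0.2604]
tool_rot: [0.0, 1.0, 0.0, 0.0]
contact_force: [0.7, -0.3, 0.8]
gripper_width: 1.003
```

Call:
move_arm(
  commands="1 0.7 -3.8 0 0 0 0;1 0.7 -3.8 0 0 0 0;1 0.7 -3.8 0 0 0 0;1 0.7 -3.8 0 0 0 0;1 0.7 -3.8 0 0 0 0;1 0.7 -3.8 0 0 0 0;1 0.7 -3.8 0 0 0 0;1 0.7 -3.8 0 0 0 0;1 0.7 -3.8 0 0 0 0;1 0.7 -3.8 0 0 0 0;1 0.7 -3.8 0 0 0 0;1 0.7 -3.8 0 0 0 0",
)

```text
t: 8.17
eef_pos: [0.5413, 0.1273, 0.2589]
tool_rot: [0.0, 1.0, 0.0, 0.001]
contact_force: [0.6, -0.9, -0.4]
gripper_width: 0.998
```

Run:
```python
from h import *
y=np.radians(-3.4);d=np.array([np.cos(y),np.sin(y),0]);t=np.radians(25)
z=-np.sin(t)*d-np.cos(t)*np.array([0,0,1]);R=RT(d,z);ax=d*np.cos(np.pi/6)+[0,0,.5]
G=np.array([.507,.351,.075])+.008*ax;T=G+.019*z;print(T,T-.1*z)
need(T-.1*z,R);need(T,R)
a=cam('scene');b=cam('top')
save(np.hstack([cv2.resize(a['img'][150:220,160:260],(400,280)),cv2.resize(b['img'][215:320,395:545],(400,280))]),'bin2.png')
```

```text
[0.5059004  0.35106533 0.06178015] [0.54808783 0.34855893 0.15241093]
q [-0.056  0.278 -0.348  1.793  0.106  1.088 -2.012] pos [0.5413 0.1273 0.2589] shift cm [  0.67 -22.12  10.65] turn [  0.74 -25.05   3.36]
q [-0.056  0.278 -0.348  1.793  0.106  1.088 -2.012] pos [0.5413 0.1273 0.2589] shift cm [ -3.56 -22.38  19.71] turn [  0.74 -25.05   3.36]
```

View pics/bin2.png

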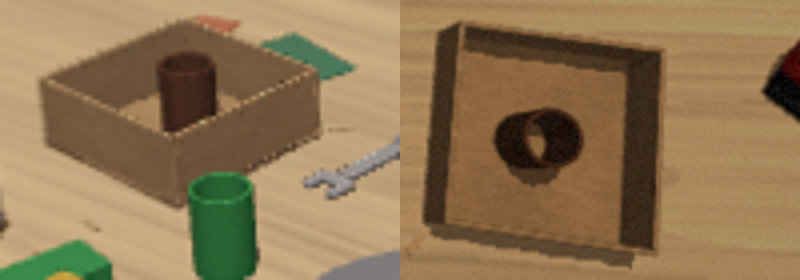

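Call:
move_arm(
  commands="1 0.1 -3.2 0.5 0 0 0;1 0.1 -3.2 0.5 0 0 0;1 0.1 -3.2 0.5 0 0 0;1 0.1 -3.2 0.5 0 0 0;1 0.1 -3.2 0.5 0 0 0;1 0.1 -3.1 0.5 0 0 0;1 0.1 -3.0 0.5 0 0 0;1 0 0 0 0.18 -6.26 0.84;1 0 0 0 0.18 -6.26 0.84;1 0 0 0 0.18 -6.26 0.84;1 0 0 0 0.18 -6.26 0.84;1 0 0 0 0 0 0",
)

```text
t: 9.27
eef_pos: [0.5512, 0.343, 0.2194]
tool_rot: [-0.005, 0.975, -0.032, -0.22]
contact_force: [0.2, -2.1, -0.9]
gripper_width: 1.0
```

```bash
cat > g.py <<'E'
from h import *
y=np.radians(-3.4);d=np.array([np.cos(y),np.sin(y),0]);t=np.radians(25)
z=-np.sin(t)*d-np.cos(t)*np.array([0,0,1]);R=RT(d,z);ax=d*np.cos(np.pi/6)+[0,0,.5]
G=np.array([.507,.351,.075])+.008*ax;T=G+.019*z
need(T-.1*z,R);need(T,R)
E
python3 g.py
```

```text
q [-0.293  0.703 -0.408  1.309 -0.025  1.516 -2.288] pos [0.5512 0.343  0.2194] shift cm [ 2.56 -0.57  6.2 ] turn [ 0.09  0.43 -0.43]
q [-0.293  0.703 -0.408  1.309 -0.025  1.516 -2.288] pos [0.5512 0.343  0.2194] shift cm [ 2.63 -0.58 16.2 ] turn [ 0.09  0.43 -0.43]
```

Call:
move_arm(
  commands="1 0.9 -0.2 2 0 0.1 -0.1;1 0.9 -0.2 2 0 0.1 -0.1;1 0.8 -0.2 2.2 0.1 0.1 -0.2;1 0 0 2 0 0 0;1 0 0 2 0 0 0;1 0 0 2 0 0 0;1 0 0 2 0 0 0;1 0 0 1.4 0 0 0;1 0 0 0.6 0 0 0;1 0 0 0 0 0 0",
)

```text
t: 10.1
eef_pos: [0.5029, 0.3548, 0.0647]
tool_rot: [-0.007, 0.976, -0.025, -0.214]
contact_force: [-0.3, -0.5, 0.5]
gripper_width: 1.003
```

```bash
cat >> g.py <<'E'
a=cam('scene');b=cam('top')
save(np.hstack([cv2.resize(a['img'][160:280,320:440],(400,400)),cv2.resize(b['img'][170:290,110:230],(400,400))]),'g1.png')
E
python3 g.py
```

```text
q [-0.318  0.8   -0.412  1.52   0.012  1.199 -2.291] pos [0.5029 0.3548 0.0647] shift cm [ 0.46  0.37 -9.87] turn [ 0.02 -0.22  0.45]
q [-0.318  0.8   -0.412  1.52   0.012  1.199 -2.291] pos [0.5029 0.3548 0.0647] shift cm [0.42 0.36 0.13] turn [ 0.02 -0.22  0.45]
```

View pics/g1.png

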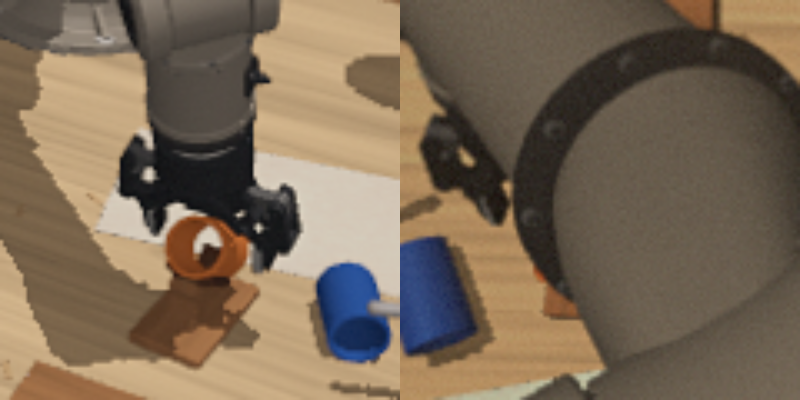

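Call:
move_arm(
  commands="1 0.4 0.35 0.1 0 0 0;1 0 0 0 0 0 0;0 0 0 0 0 0 0;0 0 0 0 0 0 0;0 0 0 0 0 0 0;0 0 0 0 0 0 0;0 0 0 0 0 0 0;0 0 0 0 0 0 0",
  force=40,
)

```text
t: 10.87
eef_pos: [0.5077, 0.3529, 0.0635]
tool_rot: [-0.009, 0.977, -0.026, -0.213]
contact_force: [2.0, 3.7, 4.2]
gripper_width: 0.606
```

Call:
move_arm(
  commands="0 -0.6 0 -1.3 0 0 0;0 -1.05 0 -2.27 0 0 0;0 -1.05 0 -2.27 0 0 0;0 -1.05 0 -2.27 0 0 0;0 -1.05 0 -2.27 0 0 0;0 -1.05 0 -2.27 0 0 0;0 0 2.5 0 0 0 0;0 0 2.8 0 0 0 0;0 0 2.8 0 0 0 0;0 0 2.8 0 0 0 0;0 0 2.8 0 0 0 0;0 0 2.8 0 0 0 0",
)

```text
t: 11.87
eef_pos: [0.4972, 0.184, 0.2016]
tool_rot: [-0.007, 0.976, -0.026, -0.215]
contact_force: [0.1, -0.3, -1.0]
gripper_width: 0.608
```

Call:
move_arm(
  commands="0 0 2.5 0 0 6 0;0 0 2.5 0 0 6 0;0 0 2.5 0 0 6 0;0 0 2.5 0 0 6 0;0 0 2.5 0 0 6 0;0 0 1.2 0 0 6 0;0 0 0 0 0 6 0;0 0 0 0 0 6 0;0 0 0 0 0 6 0;0 0 0 0 0 0 0",
)

```text
t: 12.7
eef_pos: [0.4876, 0.0458, 0.1992]
tool_rot: [0.009, 0.971, -0.027, 0.236]
contact_force: [-1.9, 0.3, -2.3]
gripper_width: 0.607
```

Run:
```python
from h import *
t=np.radians(35);z=np.array([np.sin(t),0,-np.cos(t)]);R=RT([1,0,0],z)
need(np.array([.525,.047,.20])+.019*z,R)
a=cam('scene');b=cam('top')
save(np.hstack([cv2.resize(a['img'][100:280,220:400],(400,400)),cv2.resize(b['img'][130:280,215:365],(400,400))]),'l1.png')
```

```text
q [-0.007  0.033 -0.342  2.339  0.556  0.381 -2.452] pos [0.4876 0.0458 0.1992] shift cm [ 3.6  -0.41  3.53] turn [ 1.98  7.63 -2.68]
```

View pics/l1.png

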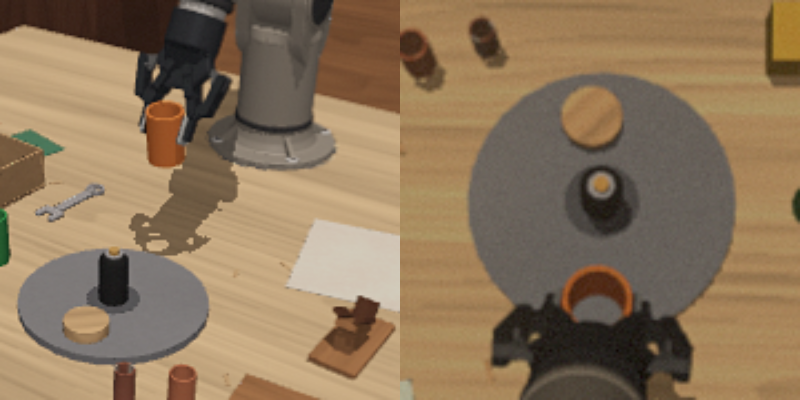

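Call:
move_arm(
  commands="0 1.2 -0.1 1.2 0 0 0;0 1.2 -0.1 1.2 0 0 0;0 1.2 -0.2 1.2 0 0 0;0 0 0 0 1 3.8 -1.3;0 0 0 0 1 3.8 -1.3;0 0 0 0 0 0 0",
)

```text
t: 13.3
eef_pos: [0.5424, 0.0456, 0.1855]
tool_rot: [0.005, 0.958, -0.008, 0.288]
contact_force: [-0.7, -0.7, -1.5]
gripper_width: 0.606
```

```bash
cat > l.py <<'E'
from h import *
t=np.radians(35);z=np.array([np.sin(t),0,-np.cos(t)]);R=RT([1,0,0],z)
need(np.array([.525,.047,.012+.0375+.008])+.019*z,R)
b=cam('scene');h=cv2.cvtColor(b['img'],cv2.COLOR_RGB2HSV);m=cv2.inRange(h,(5,150,60),(18,255,255));m[:,:200]=0;m[:130]=0;m[:,340:]=0;m[235:]=0
n,l,s,ce=cv2.connectedComponentsWithStats(m);i=1+np.argmax(s[1:,4]);print(s[i])
# side edges of the tube: leftmost and rightmost pixels per row, expected image direction of vertical there
ys=np.arange(s[i,1]+7,s[i,1]+s[i,3]-8);le=[np.nonzero(l[y]==i)[0].min() for y in ys];ri=[np.nonzero(l[y]==i)[0].max() for y in ys]
P=bot.get_obs()['eef_pos'];p=proj(b,[P+[0,0,.03],P-[0,0,.05]]);print('slopes px/row L,R',np.polyfit(ys,le,1)[0].round(3),np.polyfit(ys,ri,1)[0].round(3),'vertical',((p[1]-p[0])[0]/(p[1]-p[0])[1]).round(3))
save(b,'l2.png',(215,130,345,230),5)
E
python3 l.py
```

```text
q [-0.182  0.122 -0.134  2.337  1.012  0.234 -2.84 ] pos [0.5424 0.0456 0.1855] shift cm [-8.46 -0.2  11.62] turn [ 0.79  1.57 -0.71]
[276 156  18  31 477]
slopes px/row L,R -0.0 -0.084 vertical -0.029
```

View pics/l2.png

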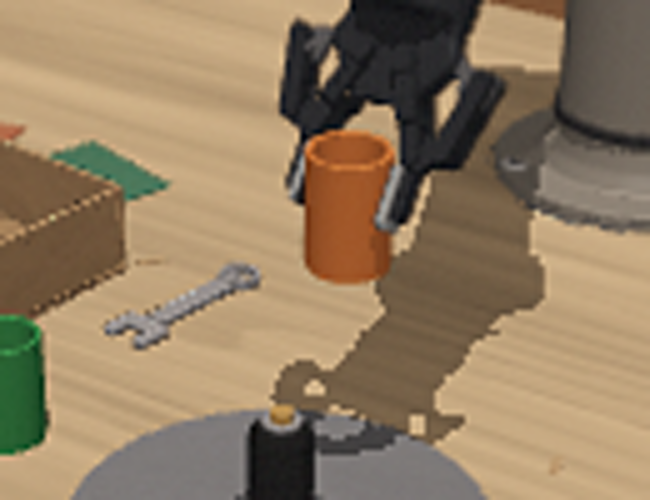

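Call:
move_arm(
  commands="0 -1.1 0 1.7 0 0 0;0 -1.1 0 1.7 0 0 0;0 -1.1 0 1.7 0 0 0;0 0 0 0 0 0 0",
)

```text
t: 13.68
eef_pos: [0.5476, 0.0462, 0.1529]
tool_rot: [0.004, 0.962, -0.007, 0.273]
contact_force: [0.4, -0.8, 0.2]
gripper_width: 0.606
```

```bash
cat > l3.py <<'E'
from h import *
t=np.radians(35);z=np.array([np.sin(t),0,-np.cos(t)]);R=RT([1,0,0],z)
need(np.array([.525,.047,.012+.0375+.008])+.019*z,R)
def mz(c,uv,xy):  # height where ray passes nearest to vertical line at xy
    o,d=ray(c,uv);A=np.c_[d,[0,0,-1.]];s=np.linalg.lstsq(A,np.array([*xy,0])-o,rcond=None)[0];return s[1]
o=bot.get_obs();w=o['tool_rot'];Rm=Ro.from_quat([w[1],w[2],w[3],w[0]]);G=o['eef_pos']-.019*Rm.apply([0,0,1]);print('G',G.round(4))
b=cam('scene');h=cv2.cvtColor(b['img'],cv2.COLOR_RGB2HSV);m=cv2.inRange(h,(5,130,40),(18,255,255));m[:,:200]=0;m[:130]=0;m[:,340:]=0
n,l,s,ce=cv2.connectedComponentsWithStats(m);i=1+np.argmax(s[1:,4]);x,y,wd,hh,A=s[i];print(s[i])
O=ray(b,(0,0))[0];u=(O-G)[:2];u/=np.linalg.norm(u)
print('bottom z',mz(b,(x+wd/2-.5,y+hh-.5),G[:2]+.026*u),'top z',mz(b,(x+wd/2-.5,y-.5),G[:2]-.026*u))
E
python3 l3.py
```

```text
q [-0.349  0.192  0.057  2.344  1.115  0.173 -2.949] pos [0.5476 0.0462 0.1529] shift cm [-6.83 -0.11  8.83] turn [ 0.73  3.31 -0.67]
G [0.5377 0.0464 0.1691]
[274 167  19  30 476]
bottom z 0.12312611727818056 top z 0.19548399869356597
```

Call:
move_arm(
  commands="0 -1 0 -1.6 0 0 0;0 0 0 0 3.5 0 -5.7;0 0 0 0 3.5 0 -5.7;0 0 0 0 3.5 0 -5.7;0 0 0 0 3.5 0 -5.7;0 0 0 0 3.5 0 -5.7;0 0 0 0 3.5 0 -5.7;0 0 0 0 3.5 0 -5.7;0 0 0 0 3.5 0 -5.7;0 0 0 0 3.5 0 -5.7;0 0 0 0 3.5 0 -5.7;0 0 0 0 0 0 0",
)

```text
t: 14.73
eef_pos: [0.5267, 0.0373, 0.1454]
tool_rot: [-0.078, 0.923, 0.289, 0.24]
contact_force: [-0.2, -0.8, -1.1]
gripper_width: 0.608
```

```bash
cat > l4.py <<'E'
from h import *
t=np.radians(35);z=np.array([0,np.sin(t),-np.cos(t)]);R=RT([0,1,0],z)
T=np.array([.51,.235,.046+.002])+.019*z
print(T);need(T+[0,0,.08],R);need(T,R)
E
python3 l4.py
```

```text
[0.51       0.24589795 0.03243611]
q [ 1.031  0.519 -1.252  2.239  0.749  0.34  -1.69 ] pos [0.5267 0.0373 0.1454] shift cm [  7.56 -18.06   8.09] turn [ 29.15   5.19 -46.86]
q [ 1.031  0.519 -1.252  2.239  0.749  0.34  -1.69 ] pos [0.5267 0.0373 0.1454] shift cm [  3.65 -18.03  15.07] turn [ 29.15   5.19 -46.86]
```

Call:
move_arm(
  commands="0 0 -1.5 0 3.2 0.6 -5.2;0 0 -1.5 0 3.2 0.6 -5.2;0 0 -1.5 0 3.2 0.6 -5.2;0 0 -1.5 0 3.2 0.6 -5.2;0 0 -1.5 0 3.2 0.6 -5.2;0 0 -1.5 0 3.2 0.6 -5.2;0 0 -1.5 0 3.2 0.6 -5.2;0 0 0 -0.5 3.2 0.6 -5.2;0 0 0 -0.5 3.2 0.6 -5.2;0 0 0 0 0 0 0",
)

```text
t: 15.57
eef_pos: [0.4458, 0.0964, 0.1546]
tool_rot: [-0.206, 0.679, 0.671, 0.213]
contact_force: [1.2, -0.7, -0.7]
gripper_width: 0.604
```

```bash
python3 l4.py
```

```text
[0.51       0.24589795 0.03243611]
q [ 1.113  0.769 -1.392  2.134  0.248  0.719 -0.35 ] pos [0.4458 0.0964 0.1546] shift cm [ 9.99  6.19 12.02] turn [ 0.73  0.5  -0.46]
q [ 1.113  0.769 -1.392  2.134  0.248  0.719 -0.35 ] pos [0.4458 0.0964 0.1546] shift cm [ 5.46  6.14 18.62] turn [ 0.73  0.5  -0.46]
```

Call:
move_arm(
  commands="0 1.65 1.03 1.7 0.3 0.2 -0.2;0 1.65 1.03 1.9 0.3 0.2 -0.2;0 1.65 1.03 1.9 0 0 0;0 1.65 1.03 1.9 0 0 0;0 1.65 1.03 1.9 0 0 0;0 1.65 1.03 1.9 0 0 0;0 0 0 0 0 0 0",
)

```text
t: 16.15
eef_pos: [0.5053, 0.2479, 0.12]
tool_rot: [-0.212, 0.674, 0.675, 0.214]
contact_force: [0.0, -0.1, 0.2]
gripper_width: 0.605
```

```bash
python3 l4.py; sed -i 's/m\[:,:200\]=0;m\[:130\]=0;m\[:,340:\]=0/m[:,:200]=0;m[:120]=0;m[:,420:]=0;m[270:]=0/' l3.py
cat >> l3.py <<'E'
ys=np.arange(y+7,y+hh-8);le=[np.nonzero(l[q]==i)[0].min() for q in ys];ri=[np.nonzero(l[q]==i)[0].max() for q in ys]
p=proj(b,[G+[0,0,.03],G-[0,0,.05]]);print('slopes',np.polyfit(ys,le,1)[0].round(3),np.polyfit(ys,ri,1)[0].round(3),'vertical',((p[1]-p[0])[0]/(p[1]-p[0])[1]).round(3))
save(b,'l5.png',(int(x)-50,int(y)-40,int(x)+70,int(y)+60),5)
E
python3 l3.py
```

```text
[0.51       0.24589795 0.03243611]
q [ 0.646  0.795 -1.195  2.03   0.301  0.537 -0.566] pos [0.5053 0.2479 0.12  ] shift cm [-0.6   0.47  0.5 ] turn [ 0.1  -0.02  0.11]
q [ 0.646  0.795 -1.195  2.03   0.301  0.537 -0.566] pos [0.5053 0.2479 0.12  ] shift cm [-5.19  0.45  7.05] turn [ 0.1  -0.02  0.11]
q [ 0.646  0.795 -1.195  2.03   0.301  0.537 -0.566] pos [0.5053 0.2479 0.12  ] shift cm [-20.94   3.03  -5.14] turn [-51.57  -0.13  73.81]
G [0.5052 0.237  0.1355]
[ 362  120   58   36 1624]
bottom z 0.30514082569784406 top z 0.3804106097376047
slopes 0.735 0.0 vertical -0.122
```

View pics/l5.png

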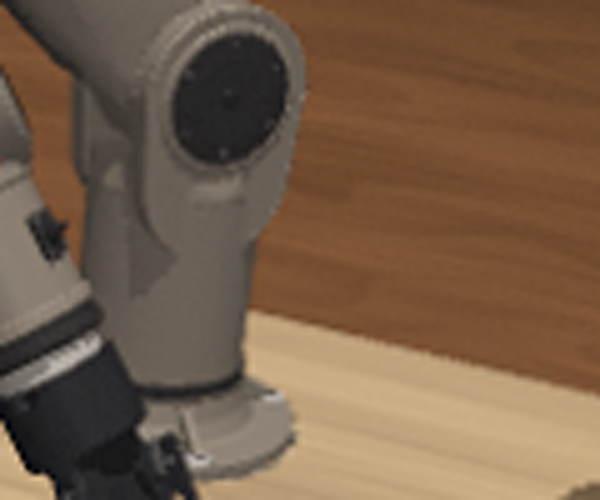

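```bash
cat > l6.py <<'E'
from h import *
def sleeve(c,G,rad=45):
    h=cv2.cvtColor(c['img'],cv2.COLOR_RGB2HSV);m=cv2.inRange(h,(4,190,60),(14,255,255))
    p=proj(c,[G])[0];k=np.zeros_like(m);cv2.circle(k,tuple(int(v) for v in p),rad,255,-1);m&=k
    n,l,s,ce=cv2.connectedComponentsWithStats(m);i=1+np.argmax(s[1:,4]);return l==i,s[i]
def mz(c,uv,xy):
    o,d=ray(c,uv);A=np.c_[d,[0,0,-1.]];return np.linalg.lstsq(A,np.array([*xy,0])-o,rcond=None)[0][1]
def vert(c,G):
    M,(x,y,w,hh,A)=sleeve(c,G);O=ray(c,(0,0))[0];u=(O-G)[:2];u/=np.linalg.norm(u)
    print('box',x,y,w,hh,A,'bottom',mz(c,(x+w/2-.5,y+hh-.5),G[:2]+.026*u).round(4),'top',mz(c,(x+w/2-.5,y-.5),G[:2]-.026*u).round(4))
    ys=np.arange(y+7,y+hh-8);le=[np.nonzero(M[q])[0].min() for q in ys];ri=[np.nonzero(M[q])[0].max() for q in ys]
    p=proj(c,[G+[0,0,.03],G-[0,0,.05]]);print('slopes',np.polyfit(ys,le,1)[0].round(3),np.polyfit(ys,ri,1)[0].round(3),'vertical',((p[1]-p[0])[0]/(p[1]-p[0])[1]).round(3))
def grasp():
    o=bot.get_obs();w=o['tool_rot'];Rm=Ro.from_quat([w[1],w[2],w[3],w[0]]);return o['eef_pos']-.019*Rm.apply([0,0,1])
E
python3 - <<'E'
from l6 import *
G=grasp();c=cam('scene');vert(c,G)
E
```

```text
box 337 191 19 30 273 bottom 0.0908 top 0.1585
slopes -0.493 -0.136 vertical -0.121
```

Call:
move_arm(
  commands="0 -0.92 0 1.31 0 0 0;0 -0.92 0 1.31 0 0 0;0 -0.92 0 1.31 0 0 0;0 -0.92 0 1.31 0 0 0;0 -0.92 0 1.31 0 0 0;0 0 0 0 0 0 0",
)

```text
t: 16.75
eef_pos: [0.5039, 0.2396, 0.0359]
tool_rot: [-0.212, 0.676, 0.673, 0.21]
contact_force: [-0.6, -0.8, -0.6]
gripper_width: 0.605
```

```bash
python3 l4.py
python3 - <<'E'
from l6 import *
G=grasp();c=cam('scene');vert(c,G);print(G);save(c,'l7.png',(295,185,395,265),6)
E
```

```text
[0.51       0.24589795 0.03243611]
q [ 0.568  0.894 -1.051  2.059  0.388  0.406 -0.559] pos [0.5039 0.2396 0.0359] shift cm [ 4.88  0.58 -5.93] turn [-0.06  0.21 -0.29]
q [ 0.568  0.894 -1.051  2.059  0.388  0.406 -0.559] pos [0.5039 0.2396 0.0359] shift cm [0.32 0.61 0.64] turn [-0.06  0.21 -0.29]
box 332 222 18 22 187 bottom 0.0073 top 0.0505
slopes -1.5 -0.071 vertical -0.12
[0.50389877 0.22880041 0.05151389]
```

View pics/l7.png

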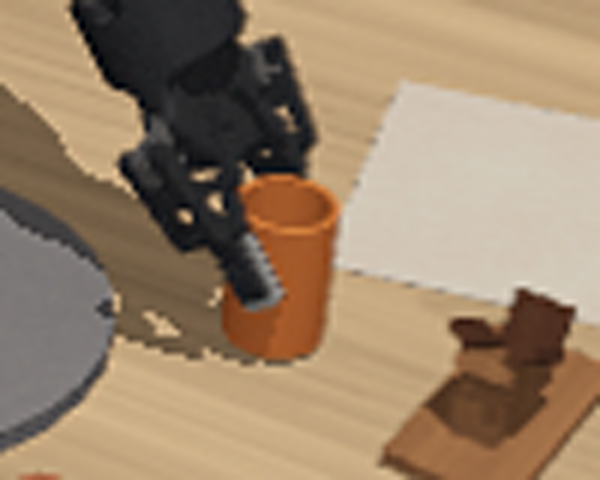

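Call:
move_arm(
  commands="0 -0.14 0 0.2 0 0 0;0 -0.14 0 0.2 0 0 0;0 0 0 0 0 0 0;0 0 0 0 0 0 0",
)

```text
t: 17.13
eef_pos: [0.5055, 0.2419, 0.0339]
tool_rot: [-0.212, 0.674, 0.675, 0.213]
contact_force: [0.1, -0.1, -0.7]
gripper_width: 0.603
```

Call:
move_arm(
  commands="0 -0.09 0 0.12 0 0 0;0 0 0 0 0 0 0;0 0 0 0 0 0 0",
)

```text
t: 17.38
eef_pos: [0.5052, 0.2419, 0.0319]
tool_rot: [-0.212, 0.674, 0.675, 0.212]
contact_force: [0.1, 0.3, -1.4]
gripper_width: 0.608
```

Call:
move_arm(
  commands="0 -0.09 0 0.12 0 0 0;0 0 0 0 0 0 0;0 0 0 0 0 0 0",
)

```text
t: 17.63
eef_pos: [0.5053, 0.2421, 0.0312]
tool_rot: [-0.212, 0.674, 0.675, 0.213]
contact_force: [-2.7, -6.0, 11.0]
gripper_width: 0.606
```

Call:
move_arm(
  commands="0 -0.09 0 0.12 0 0 0;0 0 0 0 0 0 0;0 0 0 0 0 0 0",
)

```text
t: 17.88
eef_pos: [0.5054, 0.2423, 0.0311]
tool_rot: [-0.212, 0.674, 0.675, 0.213]
contact_force: [-6.7, -14.4, 28.8]
gripper_width: 0.605
```

Call:
move_arm(
  commands="0 0.09 0 -0.12 0 0 0;0 0 0 0 0 0 0;1 0 0 0 0 0 0;1 0 0 0 0 0 0;1 0 0 0 0 0 0;1 0 0 0 0 0 0;1 0 0 0 0 0 0;1 0 0 -1.5 0 0 0;1 0 0 -2.5 0 0 0;1 0 0 -2.5 0 0 0;1 0 0 -2.5 0 0 0;1 0 0 -2.5 0 0 0",
)

```text
t: 18.88
eef_pos: [0.5048, 0.1754, 0.1253]
tool_rot: [-0.212, 0.674, 0.675, 0.212]
contact_force: [0.1, 0.2, -0.5]
gripper_width: 1.003
```

```bash
cat > m.py <<'E'
from l6 import *
import sys
G=np.array([.505,.231,.0375]);c=cam('scene');b=cam('top')
M,s=sleeve(c,G);print('scene',s);vert(c,G)
h=cv2.cvtColor(b['img'],cv2.COLOR_RGB2HSV)
M2,s2=sleeve(b,G);print('top box',s2)
for z in(.0375,):
    print(onz(b,(s2[0]+s2[2]/2-.5,s2[1]+s2[3]/2-.5),z),onz(c,(s[0]+s[2]/2-.5,s[1]+s[3]/2-.5),z))
q=proj(c,[[.505+.026*np.cos(t),.231+.026*np.sin(t),zz] for zz in(0,.075) for t in np.linspace(0,6.28,40)]);print('pred scene',q.min(0),q.max(0))
q=proj(b,[[.505+.026*np.cos(t),.231+.026*np.sin(t),zz] for zz in(0,.075) for t in np.linspace(0,6.28,40)]);print('pred top',q.min(0),q.max(0))
need([.505,.231,.16],RT([0,1,0],[0,0,-1]))
E
python3 m.py
```

```text
scene [333 217  18  29 333]
box 333 217 18 29 333 bottom 0.002 top 0.0696
slopes -0.108 -0.127 vertical -0.121
top box [221 234   4  11  20]
[0.51008514 0.21278629 0.0375    ] [0.50732027 0.23311786 0.0375    ]
pred scene [331.25429466 214.98767894] [351.44842943 245.87839489]
pred top [201.02383596 228.30183353] [227.92968662 252.63177769]
q [ 0.821  0.817 -1.249  2.031  0.298  0.631 -0.458] pos [0.5075 0.1742 0.1266] shift cm [ 6.57 -0.25  0.52] turn [  0.29 -34.94  -0.1 ]
```

Call:
move_arm(
  commands="1 1.7 0 -2.46 0 0 0;1 1.7 0 -2.46 0 0 0;1 0 0 0 0 -7 0;1 0 0 0 0 -7 0;1 0 0 0 0 -7 0;1 0 0 0 0 -7 0;1 0 0 0 0 -7 0;1 -1.5 0 -1 0 0 0;1 -2 0 -1 0 0 0;1 -2 0 -1 0 0 0;1 -2 0 -1 0 0 0;1 0 0 0 0 0 0",
)

```text
t: 19.98
eef_pos: [0.506, 0.0976, 0.2247]
tool_rot: [0.002, 0.708, 0.706, -0.001]
contact_force: [0.6, -0.7, -0.8]
gripper_width: 0.999
```

```bash
python3 m.py
```

```text
scene [333 217  18  29 319]
box 333 217 18 29 319 bottom 0.002 top 0.0696
slopes -0.108 -0.127 vertical -0.121
top box [203 243   9   7  12]
[0.49188071 0.24987533 0.0375    ] [0.50732027 0.23311786 0.0375    ]
pred scene [331.25429466 214.98767894] [351.44842943 245.87839489]
pred top [201.02383596 228.30183353] [227.92968662 252.63177769]
q [ 0.541  0.407 -1.065  1.891  0.405  1.08  -0.686] pos [0.505  0.1006 0.2239] shift cm [ 1.305e+01 -1.000e-02  6.380e+00] turn [ 0.04  0.07 -0.  ]
```

Run:
```python
from l6 import *
b=cam('top');c=cam('scene')
h=cv2.cvtColor(b['img'],cv2.COLOR_RGB2HSV)
print(h[240,196:234].tolist())
save(np.hstack([cv2.resize(b['img'][200:280,175:275],(500,400)),cv2.resize(c['img'][205:255,310:372],(300,400))]),'m1.png')
```

```text
[[16, 119, 167], [16, 123, 166], [16, 116, 165], [17, 113, 171], [15, 135, 166], [13, 176, 164], [13, 188, 145], [10, 194, 84], [11, 139, 75], [12, 185, 73], [12, 199, 64], [13, 209, 67], [11, 176, 74], [13, 143, 82], [17, 108, 99], [17, 119, 101], [17, 117, 100], [16, 110, 102], [18, 128, 96], [17, 118, 97], [16, 116, 101], [15, 114, 96], [17, 121, 110], [16, 125, 120], [15, 151, 108], [11, 137, 108], [17, 75, 99], [18, 65, 114], [17, 65, 129], [18, 62, 127], [16, 66, 128], [16, 59, 125], [19, 63, 122], [15, 62, 124], [18, 57, 120], [16, 65, 118], [17, 70, 113], [19, 60, 119]]
```

View pics/m1.png

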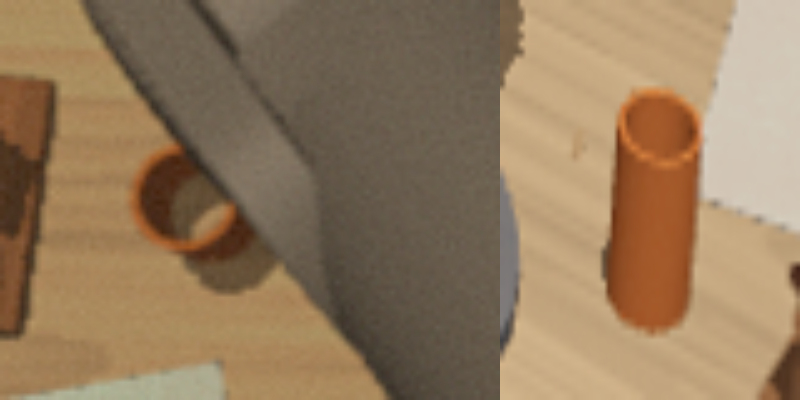

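Run:
```python
from l6 import *
b=cam('top');c=cam('scene')
q=proj(b,[[.505+.026*np.cos(t),.231+.026*np.sin(t),.075] for t in np.linspace(0,6.28,60)]);print(q.min(0),q.max(0),onz(b,(212,239.4),.075))
# scene rim from crop: x 618..702, y 88..168 in 300x400 of 62x50
print(onz(c,(310+(660-500)*62/300-.5,205+128/8-.5),.075))
```

```text
[201.02954931 228.30183353] [222.9517105  250.15213654] [0.50444336 0.23094275 0.075     ]
[0.50864239 0.23301914 0.075     ]
```

Call:
move_arm(
  commands="1 2.6 0 0 0 0 0;1 2.6 0 0 0 0 0;1 2.6 0 0 0 0 0;1 2.6 0 0 0 0 0;1 2.7 0 0 0 0 0;1 0 0 2.5 0 0 0;1 0 0 2.5 0 0 0;1 0 0 2.5 0 0 0;1 0 0 2.5 0 0 0;1 0 0 0 0 0 0",
)

```text
t: 21.12
eef_pos: [0.5021, 0.2305, 0.1196]
tool_rot: [-0.001, 0.706, 0.708, -0.004]
contact_force: [-0.8, -1.5, -0.7]
gripper_width: 1.0
```

Run:
```python
from l6 import *
need([.5055,.2315,.045],RT([0,1,0],[0,0,-1]));vert(cam('scene'),np.array([.505,.231,.0375]))
```

```text
q [ 0.168  0.599 -0.943  1.898  0.589  0.96  -1.049] pos [0.5021 0.2305 0.1196] shift cm [0.13 0.39 7.46] turn [-0.38  0.23  0.15]
box 333 216 18 30 348 bottom 0.002 top 0.073
slopes -0.1 -0.089 vertical -0.121
```

Call:
move_arm(
  commands="1 0.1 0.2 1 -0.2 0.1 0.1;1 0 0.1 1.8 -0.2 0.1 0.1;1 0 0 1.8 0 0 0;1 0 0 1.8 0 0 0;1 0 0 1 0 0 0;1 0 0 0 0 0 0;0 0 0 0 0 0 0;0 0 0 0 0 0 0;0 0 0 0 0 0 0;0 0 0 0 0 0 0;0 0 0 0 0 0 0;0 0 0 0 0 0 0",
  force=60,
)

```text
t: 22.17
eef_pos: [0.5092, 0.2337, 0.0522]
tool_rot: [0.002, 0.708, 0.706, 0.005]
contact_force: [-2.5, -0.1, 6.6]
gripper_width: 0.592
```

Call:
move_arm(
  commands="0 0 0 -1 0 0 0;0 0 0 -2 0 0 0;0 0 0 -3 0 0 0;0 0 0 -3 0 0 0;0 0 0 -3 0 0 0;0 0 0 0 0 0 0",
)

```text
t: 22.67
eef_pos: [0.5101, 0.235, 0.177]
tool_rot: [0.003, 0.708, 0.706, 0.008]
contact_force: [0.7, 0.6, -0.8]
gripper_width: 0.593
```

Run:
```python
from l6 import *
need([.605,.047,.165],RT([0,1,0],[0,0,-1]));vert(cam('scene'),grasp())
```

```text
q [ 0.211  0.531 -0.996  1.849  0.525  1.031 -0.999] pos [0.5101 0.235  0.177 ] shift cm [-18.79   9.51   1.23] turn [ 0.94 -0.38 -0.13]
box 337 186 19 24 255 bottom 0.129 top 0.1765
slopes -0.117 -0.167 vertical -0.119
```

Call:
move_arm(
  commands="0 -2.8 1.35 0 0.3 -0.1 0;0 -3.2 1.6 0 0.3 -0.1 0;0 -3.2 1.65 0 0.3 -0.1 0;0 -3.2 1.65 0 0 0 0;0 -3.2 1.65 0 0 0 0;0 -3.2 1.6 0 0 0 0;0 0 0 0 0 0 0;0 0 0 0 0 0 0",
)

```text
t: 23.38
eef_pos: [0.6025, 0.0408, 0.1691]
tool_rot: [-0.002, 0.71, 0.704, -0.005]
contact_force: [0.6, 1.1, -0.3]
gripper_width: 0.594
```

```bash
cat > d.py <<'E'
from l6 import *
need([.605,.0468,.15],RT([0,1,0],[0,0,-1]))
c=cam('scene');e=bot.get_obs()['eef_pos'];G=grasp();vert(c,G)
M,s=sleeve(c,G);b0=e[2]-.052
for xy in(G[:2],[.605,.0468]):
    q=proj(c,[[xy[0]+.026*np.cos(t),xy[1]+.026*np.sin(t),zz] for zz in(b0,b0+.075) for t in np.linspace(0,6.28,60)]);print('pred',np.round(xy,4),q.min(0).round(1),q.max(0).round(1))
print('obs cols',s[0]-.5,s[0]+s[2]-.5,'rows',s[1]-.5,s[1]+s[3]-.5)
E
python3 d.py
```

```text
q [ 0.502  0.609 -0.943  1.737  0.548  1.095 -0.631] pos [0.6025 0.0408 0.1691] shift cm [0.61 0.27 1.91] turn [-0.55  0.21 -0.47]
box 261 176 18 31 326 bottom 0.1195 top 0.1914
slopes -0.607 0.022 vertical -0.013
pred [0.6019 0.0434] [261.4 175.2] [280.  207.1]
pred [0.605  0.0468] [261.8 175.9] [280.5 207.9]
obs cols 260.5 278.5 rows 175.5 206.5
```

```bash
cat > av.py <<'E'
from l6 import *
def avg(n=8):
    P=[];Q=[];F=[]
    for i in range(n):
        c=cam('scene');o=bot.get_obs();P.append(o['eef_pos']);w=o['tool_rot'];w=w*np.sign(w[1]);Q.append([w[1],w[2],w[3],w[0]]);F.append(o['contact_force'])
    R=Ro.from_quat(Q).mean();return np.mean(P,0),np.std(P,0),R,np.mean(F,0),c
def rep(t):
    P,s,R,F,c=avg();print('pos',P.round(4),'sd',s.round(4),'F',F.round(1),'shift',(R.inv().apply(np.array(t)-P)*100).round(2),'turn',np.degrees((R.inv()*RT([0,1,0],[0,0,-1])).as_rotvec()).round(2))
    M,s=sleeve(c,P+[0,0,.019]);print('col centre',s[0]+s[2]/2-.5,'rows',s[1],s[1]+s[3]-1,'w',s[2])
E
python3 -c "
from av import *
rep([.605,.048,.15])"
```

```text
pos [0.6015 0.0454 0.1702] sd [0.0002 0.0004 0.0002] F [ 0.1  0.  -1.1] shift [0.27 0.36 2.02] turn [-0.48  0.15 -0.04]
col centre 271.0 rows 175 206 w 17
```

Call:
move_arm(
  commands="0 0.1 0.35 0 -0.4 0.1 0;0 0 0 1 0 0 0;0 0 0 0.8 0 0 0;0 0 0 0 0 0 0;0 0 0 0 0 0 0",
)

```text
t: 24.25
eef_pos: [0.6049, 0.0449, 0.151]
tool_rot: [-0.001, 0.708, 0.706, -0.002]
contact_force: [0.0, 0.3, -0.7]
gripper_width: 0.595
```

```bash
python3 -c "
from av import *
rep([.605,.0465,.064])"
```

```text
pos [0.6057 0.0452 0.1523] sd [0.0002 0.0001 0.0003] F [-0.3 -0.1 -0.9] shift [ 0.14 -0.06  8.83] turn [-0.05  0.06 -0.15]
col centre 270.0 rows 188 212 w 17
```

Call:
move_arm(
  commands="0 0.13 -0.05 0.6 0 0 0;0 0 0 0.6 0 0 0;0 0 0 0.6 0 0 0;0 0 0 0.5 0 0 0;0 0 0 0.4 0 0 0;0 0 0 0 0 0 0;0 0 0 0 0 0 0",
)

```text
t: 25.23
eef_pos: [0.6067, 0.0473, 0.1251]
tool_rot: [0.0, 0.708, 0.706, 0.001]
contact_force: [6.1, 3.1, -5.2]
gripper_width: 0.592
```

```bash
python3 -c "
from av import *
rep([.605,.0465,.064])"
```

```text
pos [0.6067 0.0473 0.1251] sd [0. 0. 0.] F [ 5.9  2.2 -4.6] shift [-0.09 -0.18  6.11] turn [ 0.13 -0.07 -0.13]
col centre 270.5 rows 197 221 w 18
```

Call:
move_arm(
  commands="0 0.05 0.12 0.3 0 0 0;0 0 0 0.4 0 0 0;0 0 0 0.4 0 0 0;0 0 0 0 0 0 0;0 0 0 0 0 0 0",
)

```text
t: 26.05
eef_pos: [0.607, 0.0473, 0.1136]
tool_rot: [0.0, 0.708, 0.706, 0.0]
contact_force: [7.2, 2.8, -4.8]
gripper_width: 0.59
```

Call:
move_arm(
  commands="0 0 0 0.5 0 0 0;0 0 0 0.6 0 0 0;0 0 0 0.6 0 0 0;0 0 0 0.6 0 0 0;0 0 0 0.6 0 0 0;0 0 0 0 0 0 0;0 0 0 0 0 0 0",
)

```text
t: 26.63
eef_pos: [0.6069, 0.0472, 0.084]
tool_rot: [-0.0, 0.708, 0.706, 0.0]
contact_force: [9.7, 3.1, -6.6]
gripper_width: 0.59
```

Call:
move_arm(
  commands="0 0 0.1 0.5 0 0 0;0 0 0 0.5 0 0 0;0 0 0 0.4 0 0 0;0 0 0 0.2 0 0 0;0 0 0 0 0 0 0;0 0 0 0 0 0 0",
)

```text
t: 27.13
eef_pos: [0.607, 0.0476, 0.0686]
tool_rot: [-0.0, 0.708, 0.706, -0.0]
contact_force: [3.6, 4.7, -2.8]
gripper_width: 0.596
```

Call:
move_arm(
  commands="0 0 0 0.25 0 0 0;0 0 0 0 0 0 0;0 0 0 0 0 0 0",
)

```text
t: 27.38
eef_pos: [0.607, 0.0477, 0.0664]
tool_rot: [-0.0, 0.708, 0.706, -0.0]
contact_force: [2.4, 4.0, 0.4]
gripper_width: 0.592
```

Call:
move_arm(
  commands="0 0 0 0.2 0 0 0;0 0 0 0 0 0 0;0 0 0 0.15 0 0 0;0 0 0 0 0 0 0",
)

```text
t: 27.72
eef_pos: [0.607, 0.048, 0.0643]
tool_rot: [-0.0, 0.708, 0.707, -0.001]
contact_force: [-1.5, 3.7, 11.5]
gripper_width: 0.595
```

Call:
move_arm(
  commands="0 0 0 0.15 0 0 0;0 0 0 0 0 0 0;0 0 0 0 0 0 0",
)

```text
t: 27.97
eef_pos: [0.6071, 0.0483, 0.0641]
tool_rot: [0.0, 0.708, 0.707, -0.001]
contact_force: [-4.8, 2.8, 22.3]
gripper_width: 0.595
```

Call:
move_arm(
  commands="0 0 0 -0.12 0 0 0;0.85 0 0 0 0 0 0;0.85 0 0 0 0 0 0;0.85 0 0 0 0 0 0;0.85 0 0 0 0 0 0;0.85 0 0 -1 0 0 0;0.85 0 0 -2 0 0 0;0.85 0 0 -3 0 0 0;0.85 0 0 -3 0 0 0;0.85 0 0 -3 0 0 0;0.85 0 0 -3 0 0 0;0.85 0 0 -3 0 0 0",
)

```text
t: 28.97
eef_pos: [0.6069, 0.0469, 0.2448]
tool_rot: [-0.0, 0.708, 0.706, -0.001]
contact_force: [0.7, -0.2, -0.5]
gripper_width: 0.853
```

Call:
move_arm(
  commands="1 -3 -2 0 0 0 0;1 -3 -2 0 0 0 0;1 -3 -2 0 0 0 0;1 -3 -2 0 0 0 0;1 -3 -2 0 0 0 0;1 -3 -2 0 0 0 0;1 -3 0 0 0 0 0;1 -3 0 0 0 0 0;1 0 0 0 0 0 0",
)

```text
t: 29.72
eef_pos: [0.4853, -0.2001, 0.2431]
tool_rot: [0.0, 0.711, 0.703, -0.002]
contact_force: [-0.6, -1.0, -0.2]
gripper_width: 1.006
```

Run:
```python
from l6 import *
print(bot.get_obs()['eef_pos'])
c=cam('scene');b=cam('top');G=np.array([.606,.047,.0495]);vert(c,G);M,s=sleeve(c,G)
for z0 in(.012,.017):
    q=proj(c,[[.606+.026*np.cos(t),.047+.026*np.sin(t),z] for z in(z0,z0+.075) for t in np.linspace(0,6.28,60)]);print(z0,q.min(0).round(1),q.max(0).round(1))
o=np.zeros((560,800,3),np.uint8);o[:280,:400]=cv2.resize(c['img'][190:260,220:320],(400,280));o[:280,400:]=cv2.resize(b['img'][140:260,230:402],(400,280));o[280:,:373]=cv2.resize(c['img'],(373,280));o[280:,400:773]=cv2.resize(b['img'],(373,280))
save(o,'end.png')
```

```text
[ 0.48527031 -0.20010732  0.24314128]
box 263 209 17 29 314 bottom 0.0162 top 0.0848
slopes 0.0 -0.013 vertical -0.013
0.012 [261.7 207.9] [279.5 238.7]
0.017 [261.7 206.4] [279.5 237.3]
```

View pics/end.png

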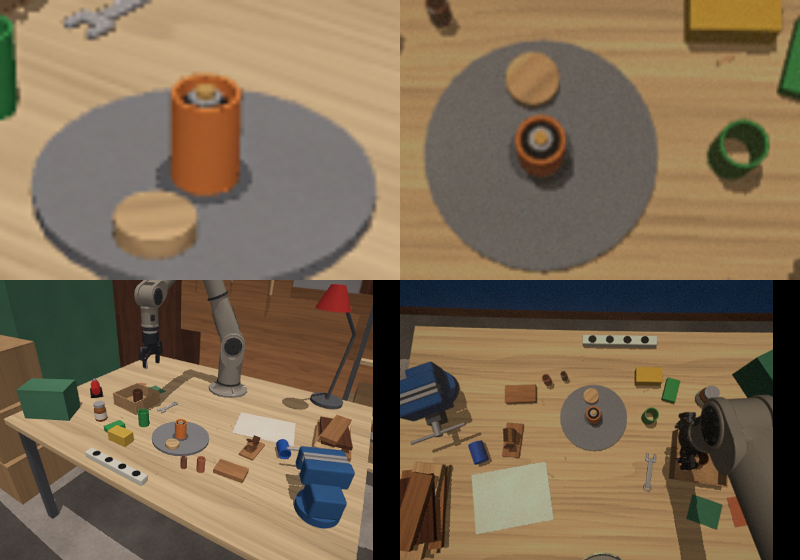

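Run:
```python
from l6 import *
B=np.load('base.npz');c=cam('scene')
def edge(im,c0,c1,r0,r1):
    f=cv2.GaussianBlur(im.astype(np.float32),(1,3),0)[r0:r1,c0:c1].mean(1);g=np.linalg.norm(np.gradient(f,axis=0),axis=1);i=np.argmax(g);i=min(max(i,1),len(g)-2)
    a,b,d=g[i-1:i+2];return r0+i+.5*(a-d)/(a-2*b+d)
for n,im in(('worn',B['a']),('fresh',c['img'])):
    print(n,'bottom',edge(im,268,273,230,245).round(2),'top',edge(im,268,273,202,212).round(2))
q=proj(c,[[.606,.047,.0],[.606,.047,.01]]);print('px per cm',q[0]-q[1])
```

```text
worn bottom 240.52 top 208.21
fresh bottom 238.22 top 208.08
px per cm [-0.03549916  2.72145782]
```

```bash
python3 -c "
from station import bot
print(bot.hand_in())"
```

```text
the job is handed in; nothing more can be done
None
```

The sleeve change is done and handed in, using about 30 s of the 67 s limit. No verdict is reported at hand-in.

- **Worn sleeve:** I pulled it off the drum and put it in the scrap bin. It stands upright there in both cameras.
- **Fresh sleeve, standing it up:** I took the orange sleeve from its rest and stood it on the bench. I let go there, and the scene camera showed it vertical. My first attempt to set it down, in front of the drum, ran the wrist to its joint limit. I moved to a clear spot on the bench and came in with a sideways tilt instead.
- **Fresh sleeve, fitting it:** I took it again from above and pushed it down over the drum. It stopped at the expected height: tool tip at z = 0.064 m, with about 22 N of push building up. Then I released it and moved the arm clear.

**Last checks:**
- **Seating, agreeing:** the fresh sleeve's top rim sits within 0.15 pixel of where the seated worn sleeve's rim was, about 0.5 mm.
- **Seating, not agreeing:** the bottom edge gave readings 2–4 mm too high. A direct height estimate read 16 mm against the table's 12 mm. The edge comparison with the worn sleeve was 2.3 pixels off, about 8 mm. I put both down to the dark shadow at the sleeve's foot and the pixel size, and trusted the rim and the push height instead.
- **Bystanders:** everything else looks to be where it started, judged by eye in the final pictures. In the last top view the arm hid part of the bin and jar, but the scene view showed both in place.

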